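# Load an abrasive roll and unclip the cassette

### The arm

A 6-joint arm with a two-finger parallel gripper is mounted at the origin on the work surface. World frame = base frame: x ahead of the robot, y to its left, z up, the work surface at z = 0. Lengths are in m, angles in rad, forces in N, time in s.
With the tool pointing down it reaches from about 0.375 to 0.975 m from the base axis. Payload 3.8 kg.
Tool frame: the origin (TCP) lies midway between the tips of the shut fingers; the grasp point (between the pads) lies r.pinch_z behind it (r.pinch_z is the distance from the TCP to the grasp point, in m); z points along the fingers, y is the line along which they close (so a half turn about z gives the same grasp; the last joint's range is limited). The gripper opens to 85 mm and grips with 20 to 120 N. Pads are 22 mm wide; open, the fingers measure 114 mm over their backs; the gripper's body (76 mm by 85 mm) begins 54 mm behind the grasp point. The pads swing forward as they close: fully open they stand 13 mm farther back than shut.
Start: joints at [1.081, 0.264, 1.604, -0, 1.274, -0.037], TCP at [0.295, 0.607, 0.192] pointing down, gripper open.
Joint ranges: [-2.63, 2.63], [-0.94, 2.18], [0.31, 2.57], [-1.31, 4.45], [0, 2.66], [-2.55, 2.55]. Speed limits (rad/s): [2.57, 2.57, 3.14, 3.14, 3.14, 3.14].

### API

Orientations are given as [roll, pitch, yaw] about the fixed x, y, z axes, in that order (R = Rz(yaw) Ry(pitch) Rx(roll)).
In Python, from workcell import r gives the robot as it stands.
- The arm moves only by the tool step_arm, never from a script. Its arguments are lists of equal length, an entry for each row: "fingers": the finger opening in mm, from 0 to 85.4; "xyz": the shift along the tool's x, y, z scaled (see below), a list of three; "yaw": the turn about the tool's z scaled (see below). In form: {"fingers": [fingers, ...], "xyz": [[x, y, z], ...], "yaw": [yaw, ...]}. A call has 1 to 8 rows; each row is the pose to reach, as a shift and turn from the pose commanded when the call began, along the tool's axes at that moment, turning the shorter way round; what a row does not reach only later rows make up. The controller multiplies each number of a shift by 0.1 m and each number of a turn by 180 degrees. A row lasts 1/8 s, in which the tool goes at most 62.5 mm and 10.7 degrees, less where a joint would pass 70% of its speed; a pose out of reach is approached as far as the arm can. A call with a number of a shift or a turn outside -1 to 1 is refused whole. A call with a gripper value outside its range is refused whole. The fingers move at their own pace and stop on an object; "newtons" is the grip in N (left out, the last holds). Time passes only in rows, so rows that repeat a pose let the fingers close. It gives the time, the measured TCP pose, the force, the opening and the grip force at its end, in the units of the state.
- r.sense(): the state, without advancing time (a new reading comes with each control period).
- r.grab_frame(name): name is "side" or "top"; returns (picture, depth): 420x560x3 uint8, blue, green, red; 420x560 float32, m along the optical axis (not along the pixel's ray), 0 where there is no reading.
- r.camera_info(name): a dict with "fov_y" (degrees; the focal length in pixels is half the picture's height over the tangent of half this angle, whatever the lens; pixels are square), "cx", "cy" (the principal point, pixels), "k1" (the pictures are not rectified: a ray, as slopes to the right and down, at radius r is drawn at 1 + k1 r^2 times it, then the intrinsics apply), "rvec" (rotation vector, rad) and "tvec" (3), from world to camera coordinates, as OpenCV has them. Camera axes: x right, y down, z forward; pixel columns grow to the right and rows downward; lengths in m; the calibration is good to about 2 mm. A picture is of the moment at which its call begins. camera_info takes no time and is no camera call.
- r.job_done(): hands the job in; it is judged then, once.
The state is a dict: "t": time; "joint_pos": joint angles; "qvel": joint speeds; "joint_torque": joint torques, N m; "position": TCP position; "tcp_rot": TCP orientation; "ft_force": force on the tool from outside, world axes, zero at the start; "ft_torque": the same for the moment, N m; "grip_width": opening from 0.0 (shut) to 1.0 (fully open); "grip_force": force on a finger pad.
Only numpy, scipy, OpenCV 4.12 (cv2) and the standard library are available. Lean on these libraries where they do the work, as an engineer would, in place of code of your own. Each camera call takes 0.05 s, during which the arm holds its last target. There are 200 camera calls.

### The job

Put the new rust-brown abrasive roll onto the empty upright spindle of the aluminium cassette until it sits fully home, and let go of it while the cassette is still clipped in its dock. Then pinch the two orange side catches on the cassette's centre post together and lift the cassette with its roll out of the dock. Keep it level and finish while still holding it by the squeezed catches, motionless, with its underside more than 10 cm above the bench; leave the other things on the bench where they are.

Things in the scene. Friction and masses are not known exactly. Their poses are not given: they have to be found in the camera images.
- new_roll: New abrasive roll, rust-brown, rigid upright hollow cylinder: diameter 54 mm, 44 mm tall, open bore of diameter 18 mm; 0.08 to 0.17 kg. Stands on end on the bench. Origin: centre of its underside; z up along the bore.
- cassette: Cassette clipped in the dock, about 0.4 kg, any yaw: aluminium plate 200 x 44 x 10 mm (x, y, z); empty steel spindle at x = -70 mm; at x = 0 a grey post 92 mm tall with orange catches on its +y and -y sides; at x = +70 mm a black-flanged reel, diameter 52 mm, 62 mm tall. Origin: centre of the underside, 12 mm above the bench at the start; z up. Cannot be lifted until both catches are pinched.
- spindle_seat (a point): Where the roll's underside rests when home: on the spindle's axis, on a black collar (diameter 28 mm) 13 mm above the cassette's underside. The spindle, 14 mm in diameter, stands 49 mm above this point, its last 12 mm tapering to 7 mm. Axes as the cassette's.
- pinch (a point): Midway between the two orange catch pads, 62 mm above the cassette's underside, 74 mm above the bench at the start. Pads are 26 mm wide (cassette x) and 36 mm tall, from 18 mm below this point to 18 mm above; outer faces 60 mm apart along the cassette's y when free, 46 mm when fully pinched. Keepers below reach 39 mm above the bench.
- catch_left (a joint): Travel of the catch on the cassette's +y side: 0 free (hooked under the dock's keeper), 0.007 m fully in, at a firm stop. Its hook clears the keeper from about 5 mm. Spring: 3.5 N to start, 8.4 N fully in; it comes back out when let go. At the stop it may be gripped harder to carry the cassette.
- catch_right (a joint): The same for the catch on the cassette's -y side.
- dock: Fixed dark steel dock under the cassette, 220 x 110 mm, floor 12 mm above the bench, low rails to 20 mm and, either side of the post, a grey keeper 30 mm wide reaching 39 mm above the bench, out to 50 mm from the centre line. Origin: centre of its underside on the bench; same axes as the cassette.
- worn_roll: Bystander: used-up thin grey core, 34 mm in diameter, 44 mm tall, standing on end; it may have swapped places with the new roll. Origin: centre of the underside.
- file_a: Bystander: a file lying on the bench, green handle, 320 mm long, 31 mm high. Origin: on the bench beneath it, 140 mm from the handle's end; x towards the tip.
- file_b: Bystander: a second file like it, 360 mm long.
- brush: Bystander: wooden bench brush 200 x 32 x 33 mm. Origin: centre of its underside; x along it.
- oil_bottle: Bystander: clear bottle with a red cap, 48 mm in diameter, 120 mm tall. Origin: centre of its underside.
- steel_block: Bystander: stepped steel workpiece 70 x 35 x 36 mm. Origin: centre of its underside.
Mind the look-alikes: they are no part of the job. Several things look just like the new_roll: the one meant starts farthest from the robot's base.

How it is judged:
By the outcome, as a careful person would: the job done as asked, in the order asked, and still so for the second after the job is handed in, while the arm keeps its last pose, push and grip.
It also fails if it takes over 48 s, if anything falls off the work surface, if the arm or the gripper's body presses on something with over 40 N, if the wrist force passes 120 N, or if a joint passes its speed limit or range.

## Working session

There is one attempt and no reset: what is moved stays moved. The work goes in short steps, Python scripts to look and compute and a tool call to move; the robot and the scene stay as the last step left them, time stands still between calls to the robot, and variables do not carry over. Pictures are saved under pics/ and viewed, at most 10 in all, crops included, and the job is handed in when it is done.

Besides the shell and the picture viewer there is one more tool, called after ">>>" as name(argument=value, ...) on one line, values as JSON. step_arm: Moves the arm, as the interface text tells. Shifts and turns lie within -1 to 1; 1 stands for 0.1 m of shift or 180 degrees of turn. Its arguments: {"type":"object","properties":{"fingers":{"type":"array"},"xyz":{"type":"array"},"yaw":{"type":"array"},"newtons":{"type":"number"}},"required":["fingers","xyz","yaw"]}

```bash
mkdir -p pics; ls; cat > h.py <<'E'
import numpy as np, cv2
from workcell import r
def cam(n):
    c=r.camera_info(n); f=210/np.tan(np.radians(c["fov_y"])/2)
    R=cv2.Rodrigues(np.array(c["rvec"],float))[0]; t=np.array(c["tvec"],float)
    return c,f,R,t
def rays(n,uv):
    c,f,R,t=cam(n); uv=np.atleast_2d(np.array(uv,float))
    d=(uv-[c["cx"],c["cy"]])/f; s=d.copy()
    for _ in range(20): s=d/(1+c["k1"]*(s**2).sum(1,keepdims=True))
    return -R.T@t, np.c_[s,np.ones(len(s))]@R   # unit depth
def onplane(n,uv,z):
    o,d=rays(n,uv); return o+d*((z-o[2])/d[:,2])[:,None]
def atdepth(n,uv,D):
    o,d=rays(n,uv); return o+d*np.atleast_1d(D)[:,None]
def cloud(n,D):
    v,u=np.mgrid[0:420,0:560]; P=atdepth(n,np.c_[u.ravel(),v.ravel()],D.ravel()).reshape(420,560,3)
    P[D==0]=np.nan; return P
E
python3 - <<'E'
from h import *
for n in("top","side"):
    p,d=r.grab_frame(n); cv2.imwrite(f"pics/{n}0.png",p); np.save(f"{n}0.npy",d)
    print(n,r.camera_info(n),rays(n,[[280,210]]))
print(r.sense(),r.pinch_z)
E
```

```text
pics
top {'fov_y': 51.33349439148878, 'cx': 289.09807768593123, 'cy': 214.648696287853, 'k1': -0.13536008506319788, 'rvec': array([ 2.05136416, -2.17986378,  0.22271654]), 'tvec': array([-0.0380063 ,  0.58170954,  1.36091843])} (array([ 0.29101169, -0.05637199,  1.45053915]), array([[ 0.21393333,  0.00827793, -0.97709299]]))
side {'fov_y': 53.64450416042309, 'cx': 277.59368757547014, 'cy': 207.0652640594965, 'k1': -0.08872968180429275, 'rvec': array([ 0.33058854, -2.81006234,  1.10851379]), 'tvec': array([0.55894454, 0.17690501, 1.07809576])} (array([0.38408211, 0.72067917, 0.91602801]), array([[ 0.16722923, -0.65805715, -0.73421977]]))
{'t': 0.1, 'joint_pos': array([ 1.08112084e+00,  2.64655787e-01,  1.60527131e+00, -2.85354962e-06,
        1.27370267e+00, -3.68867815e-02]), 'qvel': array([ 0.00069637, -0.00068451, -0.00165029,  0.00057065,  0.00036212,
       -0.00143531]), 'joint_torque': array([ 8.99427978e-04, -5.16710401e+01, -3.68588805e+01,  5.93822710e-05,
        6.40072903e-03, -2.40657738e-05]), 'position': array([0.29493406, 0.60631514, 0.19088316]), 'tcp_rot': array([-3.13955683e+00, -7.24004235e-05,  2.68880471e+00]), 'ft_force': array([-0.13277427,  0.1543555 , -0.56303227]), 'ft_torque': array([-0.02087003,  0.01767549, -0.02611877]), 'grip_force': 0.0, 'grip_width': 1.0000288712473147} 0.0187
```

View pics/top0.png

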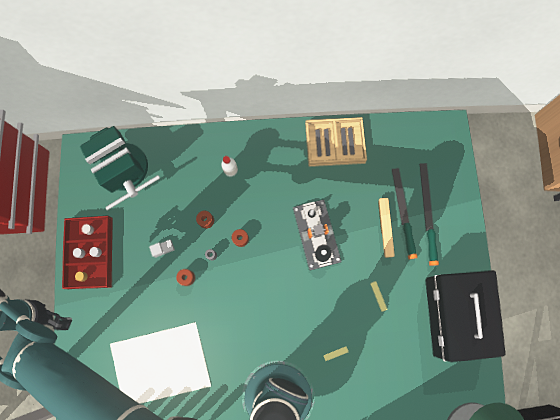

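View pics/side0.png

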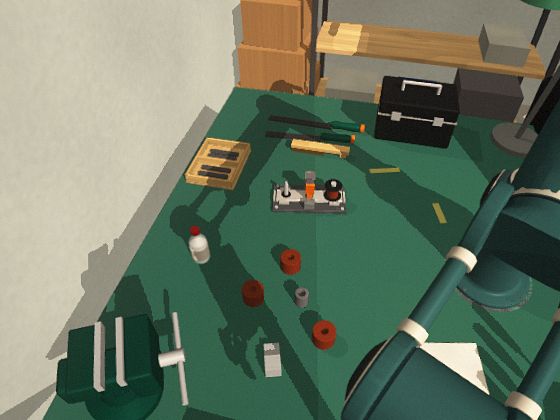

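The top view shows three rust rolls at (205,219), (240,238) and (185,277), which appear in the side view at (253,292), (290,261) and (323,334). The grey core is at (210,254). The cassette is at (317,234), with its spindle at (311,213) and its reel at (323,254). I'll measure which roll is farthest from the base.

```bash
python3 - <<'E'
from h import *
for n in("top","side"):
    p=cv2.imread(f"pics/{n}0.png"); d=np.load(f"{n}0.npy"); P=cloud(n,d)
    hsv=cv2.cvtColor(p,cv2.COLOR_BGR2HSV)
    m=(((hsv[...,0]<10)|(hsv[...,0]>172))&(hsv[...,1]>130)&(hsv[...,2]>50)).astype(np.uint8)
    k,l,s,c=cv2.connectedComponentsWithStats(m)
    for i in range(1,k):
        if s[i,4]<60 or c[i,0]<120: continue
        q=P[l==i]; z=q[:,2]; top=q[(z>.036)&(z<.052)]
        if len(top)<10: print(n,c[i],s[i,4],np.nanmedian(q,0));continue
        (x,y),rad=cv2.minEnclosingCircle(top[:,:2].astype(np.float32))
        print(n,c[i].round(),s[i,4],"zmed",np.nanmedian(top[:,2]).round(4),"circle",round(x,4),round(y,4),round(rad,4),"R",round(np.hypot(x,y),3))
    # cassette region: by height
    reg=(P[...,0]>.5)&(P[...,0]<.85)&(P[...,1]>-.25)&(P[...,1]<.0)
    om=(hsv[...,0]>=4)&(hsv[...,0]<20)&(hsv[...,1]>150)&(hsv[...,2]>120)&reg&(P[...,2]>.05)
    print(n,"orange",om.sum(),np.nanmean(P[om],0),np.argwhere(om)[:,::-1].mean(0))
p=cv2.imread("pics/top0.png")
a=cv2.resize(p[180:290,165:265],None,fx=4,fy=4,interpolation=2); b=cv2.resize(p[190:280,280:350],None,fx=4.889,fy=4.889,interpolation=2)[:440]
cv2.imwrite("pics/crop1.png",np.hstack([a,b]))
E
```

```text
top [204. 219.] 203 zmed 0.043 circle 0.5867 0.2083 0.0262 R 0.623
top [240. 237.] 197 zmed 0.0428 circle 0.5172 0.0921 0.0265 R 0.525
top [185. 277.] 188 zmed 0.0426 circle 0.3981 0.277 0.0261 R 0.485
top orange 40 [ 0.51762608 -0.163129    0.08354102] [318.525 230.125]
side [332. 194.] 81 zmed 0.0437 circle 0.4478 -0.1694 0.0166 R 0.479
side [194.44444444 230.35802469] 81 [0.76056356 0.12165823 0.11935813]
side [290. 261.] 426 zmed 0.0436 circle 0.5186 0.0938 0.0266 R 0.527
side [253. 293.] 469 zmed 0.0442 circle 0.5884 0.2087 0.0271 R 0.624
side [324. 334.] 549 zmed 0.0442 circle 0.3977 0.2784 0.0271 R 0.485
side orange 98 [ 0.51261669 -0.13246167  0.07506179] [309.23469388 188.95918367]
```

View pics/crop1.png

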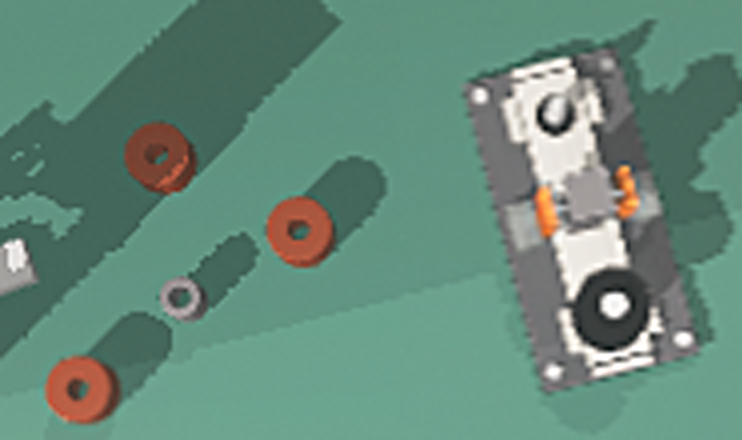

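The crop shows the chosen roll at top-left (top-view pixel (205,219)). It is free-standing and the farthest, at R = 0.623 m against 0.525 and 0.485; the grey core is the worn roll. In the cassette crop the spindle tip is at about (311.7,212), the pads at (310,233) and (326,229), and the reel at (323.4,252.4). Next I'll measure the cassette precisely.

```bash
python3 - <<'E'
from h import *
p=cv2.imread("pics/top0.png"); d=np.load("top0.npy"); P=cloud("top",d)
s=cv2.imread("pics/side0.png"); ds=np.load("side0.npy"); Q=cloud("side",ds)
b=lambda x,y:(280+(x-400)/4.889-.4,190+y/4.889-.4)
print("spindle tip",onplane("top",[b(555,106)],.074)); print("reel axis end",onplane("top",[b(613,305)],.074))
pads=onplane("top",[b(546,210),b(626,192)],.092);print("pads",pads,pads.mean(0))
sc=onplane("top",[b(479,95),b(607,62),b(553,372),b(684,339)],.02);print("screws",sc,sc.mean(0),np.linalg.norm(sc[0]-sc[1]),np.linalg.norm(sc[0]-sc[2]))
for nm,C in(("top",P),("side",Q)):
    reg=(C[...,0]>.38)&(C[...,0]<.68)&(C[...,1]>-.26)&(C[...,1]<-.04)
    pts=C[reg]; z=pts[:,2]
    print(nm,"zhist",np.histogram(z,np.arange(-.005,.12,.01))[0])
    lo=pts[(z>.009)&(z<.024)]; 
    print(" dock rect",cv2.minAreaRect(lo[:,:2].astype(np.float32)),lo.shape)
    hi=pts[(z>.064)]
    for name,ctr in(("spindle",(.585,-.12)),("post",(.515,-.14)),("reel",(.447,-.155))):
        w=hi[np.hypot(hi[:,0]-ctr[0],hi[:,1]-ctr[1])<.036]
        if len(w): print(" ",name,len(w),w.mean(0).round(4),"z",w[:,2].min().round(3),w[:,2].max().round(3),"rect",[np.round(v,4) for v in cv2.minAreaRect(w[:,:2].astype(np.float32))])
g=cv2.resize(s[165:220,265:355],None,fx=8,fy=8,interpolation=2); cv2.imwrite("pics/crop2.png",g)
E
```

```text
spindle tip [[ 0.5820611  -0.14516854  0.074     ]]
reel axis end [[ 0.4482906  -0.17341715  0.074     ]]
pads [[ 0.51025121 -0.13337207  0.092     ]
 [ 0.51882026 -0.18579029  0.092     ]] [ 0.51453574 -0.15958118  0.092     ]
screws [[ 0.60433573 -0.09716653  0.02      ]
 [ 0.6222114  -0.18661645  0.02      ]
 [ 0.41199513 -0.13454163  0.02      ]
 [ 0.42855    -0.22398895  0.02      ]] [ 0.51677306 -0.16057839  0.02      ] 0.09121856772423959 0.19593825786450658
top zhist [3169 1024  623  112   83   12   91  146   20   32   71   25]
 dock rect ((0.5241836309432983, -0.13452300429344177), (0.2786315083503723, 0.1618412733078003), 11.07618522644043) (1242, 3)
  spindle 12 [ 0.5851 -0.1487  0.0696] z 0.064 0.077 rect [array([ 0.5849, -0.1491]), array([0.008 , 0.0108]), np.float64(35.8325)]
  post 119 [ 0.5158 -0.1551  0.0972] z 0.066 0.11 rect [array([ 0.5155, -0.1535]), array([0.0298, 0.0431]), np.float64(12.8441)]
  reel 116 [ 0.4468 -0.1726  0.0682] z 0.064 0.079 rect [array([ 0.4481, -0.1722]), array([0.0449, 0.0428]), np.float64(41.2544)]
side zhist [2966  851  655  113  110   43   94  145   34   50   72   16]
 dock rect ((0.5171761512756348, -0.15936337411403656), (0.2200053185224533, 0.11410433799028397), 11.143677711486816) (1314, 3)
  spindle 15 [ 0.5856 -0.1441  0.0692] z 0.064 0.075 rect [array([ 0.5851, -0.1432]), array([0.0093, 0.0065]), np.float64(24.2172)]
  post 189 [ 0.5148 -0.1461  0.0919] z 0.064 0.108 rect [array([ 0.5152, -0.1519]), array([0.0288, 0.048 ]), np.float64(11.1206)]
  reel 130 [ 0.4478 -0.1681  0.0673] z 0.064 0.077 rect [array([ 0.4479, -0.1689]), array([0.0474, 0.0427]), np.float64(10.3866)]
```

View pics/crop2.png

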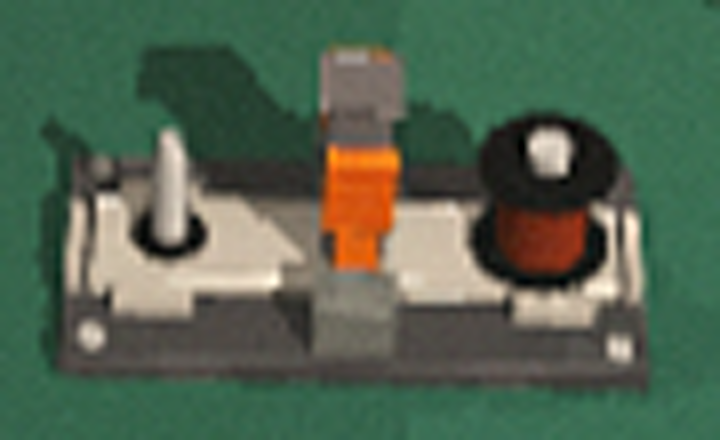

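>>> step_arm(fingers=[85, 85, 85, 85, 85], xyz=[[-0.5, -0.25, 0], [-1, -0.5, 0], [-1, -0.5, 0], [-1, -0.5, 0], [-1, -0.5, 0]], yaw=[-0.05, -0.1, -0.155, -0.206, -0.206])

```text
t: 0.72
position: [0.3633, 0.5178, 0.1915]
tcp_rot: [-3.141, -0.001, -2.949]
ft_force: [0.4, -0.4, -0.8]
grip_width: 0.997
grip_force: 0.0
```

```bash
cat >> h.py <<'E'
from scipy.spatial.transform import Rotation as Ro
def go(x,y,z):
    s=r.sense(); R=Ro.from_euler("xyz",s["tcp_rot"]).as_matrix()
    print("t",s["t"],"pos",s["position"].round(4),"rot",np.degrees(s["tcp_rot"]).round(2),"w",round(s["grip_width"]*85.4,1),"gf",s["grip_force"],"F",s["ft_force"].round(1),"j6",s["joint_pos"][5].round(2))
    print("shift/0.1:",(R.T@(np.array([x,y,z])-s["position"])*10).round(3))
E
python3 - <<'E'
from h import *
print("spindle side tip",onplane("side",[[286.0,181]],.072)); print("reel side",onplane("side",[[265+548/8,165+132/8]],.074))
go(.5876,.2085,.19)
E
```

```text
spindle side tip [[ 0.5863964  -0.15345016  0.072     ]]
reel side [[ 0.44895708 -0.18052179  0.074     ]]
t 0.725 pos [0.3633 0.5178 0.1915] rot [-1.7996e+02 -4.0000e-02 -1.6899e+02] w 85.2 gf 0.0 F [ 0.4 -0.4 -0.8] j6 -0.84
shift/0.1: [-1.611 -3.464  0.016]
```

>>> step_arm(fingers=[85, 85, 85], xyz=[[-0.23, -0.5, 0], [-0.46, -1, 0], [-0.46, -1, 0]], yaw=[0, 0, 0])

```text
t: 1.1
position: [0.4294, 0.4264, 0.1918]
tcp_rot: [-3.14, -0.0, -2.954]
ft_force: [0.5, -0.2, -0.4]
grip_width: 0.997
grip_force: 0.0
```

>>> step_arm(fingers=[85, 85, 85], xyz=[[-0.23, -0.5, 0], [-0.46, -1, 0], [-0.46, -1, 0]], yaw=[0, 0, 0])

```text
t: 1.48
position: [0.4936, 0.3379, 0.1919]
tcp_rot: [-3.141, 0.0, -2.953]
ft_force: [-0.9, -0.4, -0.4]
grip_width: 0.997
grip_force: 0.0
```

>>> step_arm(fingers=[85, 85, 85], xyz=[[-0.23, -0.5, 0], [-0.46, -1, 0.1], [-0.46, -1, 0.5]], yaw=[0, 0, 0])

```text
t: 1.85
position: [0.5609, 0.2506, 0.1449]
tcp_rot: [3.14, 0.008, -2.952]
ft_force: [-0.2, -0.4, -0.2]
grip_width: 0.994
grip_force: 0.0
```

>>> step_arm(fingers=[85, 85, 85], xyz=[[-0.23, -0.464, 0], [-0.23, -0.464, 0], [-0.23, -0.464, 0]], yaw=[0, 0, 0])

```text
t: 2.22
position: [0.5878, 0.211, 0.1421]
tcp_rot: [3.141, -0.0, -2.948]
ft_force: [-0.2, 0.3, -0.1]
grip_width: 0.996
grip_force: 0.0
```

```bash
python3 - <<'E'
from h import *
go(.5876,.2085,.007)
E
```

```text
t 2.225 pos [0.5878 0.211  0.1421] rot [ 1.7994e+02 -2.0000e-02 -1.6890e+02] w 85.0 gf 0.0 F [-0.2  0.3 -0.1] j6 -1.46
shift/0.1: [ 0.006 -0.025  1.351]
```

>>> step_arm(fingers=[85, 85, 85, 85], xyz=[[0.0, -0.02, 0.4], [0.0, -0.02, 0.8], [0, -0.02, 0.9], [0, -0.02, 0.9]], yaw=[0, 0, 0, 0])

```text
t: 2.72
position: [0.588, 0.2086, 0.0521]
tcp_rot: [3.141, -0.001, -2.946]
ft_force: [0.1, 0.0, 0.6]
grip_width: 0.991
grip_force: 0.0
```

>>> step_arm(fingers=[85, 85, 85, 85], xyz=[[0, 0, 0.2], [0, 0, 0.35], [0, 0, 0.45], [0, 0, 0.45]], yaw=[0, 0, 0, 0])

```text
t: 3.22
position: [0.5875, 0.2071, 0.0056]
tcp_rot: [-3.141, -0.003, -2.947]
ft_force: [0.7, -0.5, 0.5]
grip_width: 0.994
grip_force: 0.0
```

>>> step_arm(fingers=[65, 50, 50, 50, 50, 50, 50, 50], xyz=[[0, 0, 0], [0, 0, 0], [0, 0, 0], [0, 0, 0], [0, 0, 0], [0, 0, 0], [0, 0, 0], [0, 0, 0]], yaw=[0, 0, 0, 0, 0, 0, 0, 0], newtons=25)

```text
t: 4.22
position: [0.5886, 0.2075, 0.007]
tcp_rot: [-3.142, -0.0, -2.947]
ft_force: [0.2, 1.7, -0.2]
grip_width: 0.588
grip_force: 0.0
```

```bash
python3 - <<'E'
from h import *
p,d=r.grab_frame("side"); q,e=r.grab_frame("top")
a=cv2.resize(p[215:335,200:330],None,fx=3,fy=3,interpolation=2); b=cv2.resize(q[180:300,150:280],None,fx=3,fy=3,interpolation=2)
cv2.imwrite("pics/c3.png",np.hstack([a,b]));go(.5876,.2085,.007)
E
```

```text
t 4.325 pos [0.5886 0.2075 0.0071] rot [-180.     -0.   -168.86] w 50.3 gf 0.0 F [-0.6  0.9  1.1] j6 -1.47
shift/0.1: [0.008 0.012 0.001]
```

View pics/c3.png

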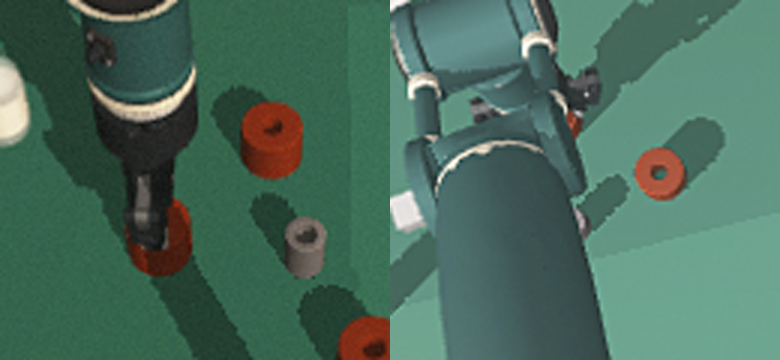

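The roll stands between the fingers, which simply haven't closed on it yet, so I'll close further.

>>> step_arm(fingers=[45, 40, 35, 35, 35, 35], xyz=[[0, 0, 0], [0, 0, 0], [0, 0, 0], [0, 0, 0], [0, 0, 0], [0, 0, 0]], yaw=[0, 0, 0, 0, 0, 0], newtons=25)

```text
t: 5.08
position: [0.5886, 0.2075, 0.0071]
tcp_rot: [-3.142, -0.0, -2.947]
ft_force: [-0.6, 0.3, -0.3]
grip_width: 0.407
grip_force: 0.0
```

```bash
python3 - <<'E'
from h import *
p,d=r.grab_frame("side"); q,e=r.grab_frame("top")
a=cv2.resize(p[250:320,215:285],None,fx=6,fy=6,interpolation=2); b=cv2.resize(q[190:250,175:235],None,fx=7,fy=7,interpolation=2)
cv2.imwrite("pics/c4.png",np.hstack([a,b[:420]]))
P=cloud("side",d);h=cv2.cvtColor(p,cv2.COLOR_BGR2HSV)
m=(((h[...,0]<10)|(h[...,0]>172))&(h[...,1]>130)&(h[...,2]>40));m[:,:215]=0;m[:,285:]=0;m[:250]=0
m[320:]=0
v=P[m]; v=v[(v[:,1]>.15)]; print(v.min(0),v.max(0),v.mean(0),len(v)); np.save("side4.npy",d)
P0=cloud("side",np.load("side0.npy"));p0=cv2.imread("pics/side0.png");h=cv2.cvtColor(p0,cv2.COLOR_BGR2HSV)
m=(((h[...,0]<10)|(h[...,0]>172))&(h[...,1]>130)&(h[...,2]>40));m[:,:215]=0;m[:,285:]=0;m[:250]=0;m[320:]=0
v=P0[m]; v=v[(v[:,1]>.15)]; print(v.min(0),v.max(0),v.mean(0),len(v))
# dark finger pixels
h=cv2.cvtColor(p,cv2.COLOR_BGR2HSV); m=(h[...,2]<90)&(h[...,1]<90); m[:230]=0;m[310:]=0;m[:,:225]=0;m[:,285:]=0
v=P[m]; 
for z in np.arange(0,.12,.01):
    w=v[(v[:,2]>z)&(v[:,2]<z+.01)]
    if len(w): print(z.round(2),len(w),w.min(0).round(3),w.max(0).round(3))
E
```

```text
[5.61629617e-01 1.82659252e-01 3.44727267e-04] [0.60931096 0.26869469 0.13186089] [0.579045   0.22128037 0.033186  ] 288
[0.56161316 0.18297403 0.00105442] [0.61310962 0.2362344  0.05075886] [0.58510437 0.21547928 0.03587914] 470
0.0 17 [0.532 0.055 0.   ] [0.703 0.234 0.003]
0.01 3 [0.608 0.219 0.01 ] [0.613 0.228 0.012]
0.02 1 [0.611 0.224 0.025] [0.611 0.224 0.025]
0.03 1 [0.614 0.218 0.038] [0.614 0.218 0.038]
0.04 4 [0.577 0.184 0.044] [0.613 0.226 0.048]
0.05 8 [0.575 0.185 0.052] [0.594 0.236 0.06 ]
0.06 8 [0.574 0.228 0.06 ] [0.589 0.237 0.066]
0.07 1 [0.573 0.227 0.077] [0.573 0.227 0.077]
0.08 1 [0.572 0.231 0.087] [0.572 0.231 0.087]
0.09 15 [0.567 0.226 0.094] [0.586 0.254 0.1  ]
0.1 18 [0.567 0.227 0.1  ] [0.596 0.258 0.109]
0.11 48 [0.567 0.188 0.11 ] [0.6  0.26 0.12]
```

View pics/c4.png

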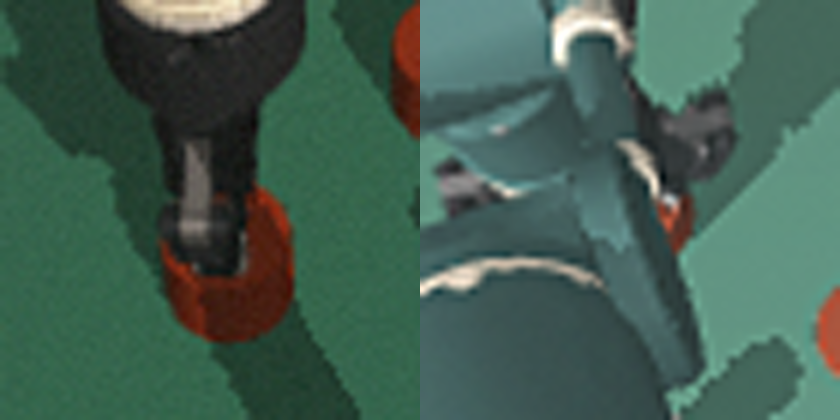

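```bash
python3 - <<'E'
from h import *
d=np.load("side4.npy");P=cloud("side",d)
for v in range(270,308,2):
    print(v,[tuple(P[v,u].round(3)) for u in (244,248,251,254)])
E
```

```text
270 [(np.float64(0.588), np.float64(0.242), np.float64(0.17)), (np.float64(0.58), np.float64(0.24), np.float64(0.171)), (np.float64(0.574), np.float64(0.238), np.float64(0.169)), (np.float64(0.573), np.float64(0.221), np.float64(0.146))]
272 [(np.float64(0.588), np.float64(0.244), np.float64(0.166)), (np.float64(0.579), np.float64(0.243), np.float64(0.167)), (np.float64(0.574), np.float64(0.24), np.float64(0.165)), (np.float64(0.574), np.float64(0.219), np.float64(0.135))]
274 [(np.float64(0.587), np.float64(0.247), np.float64(0.163)), (np.float64(0.58), np.float64(0.243), np.float64(0.16)), (np.float64(0.573), np.float64(0.241), np.float64(0.16)), (np.float64(0.574), np.float64(0.222), np.float64(0.131))]
276 [(np.float64(0.588), np.float64(0.247), np.float64(0.156)), (np.float64(0.58), np.float64(0.245), np.float64(0.155)), (np.float64(0.572), np.float64(0.245), np.float64(0.158)), (np.float64(0.576), np.float64(0.218), np.float64(0.118))]
278 [(np.float64(0.595), np.float64(0.232), np.float64(0.122)), (np.float64(0.578), np.float64(0.249), np.float64(0.154)), (np.float64(0.581), n
[... 2753 characters left out ...]
4(0.606), np.float64(0.228), np.float64(0.006)), (np.float64(0.592), np.float64(0.234), np.float64(0.022)), (np.float64(0.585), np.float64(0.233), np.float64(0.022)), (np.float64(0.577), np.float64(0.232), np.float64(0.024))]
304 [(np.float64(0.605), np.float64(0.231), np.float64(0.001)), (np.float64(0.593), np.float64(0.235), np.float64(0.013)), (np.float64(0.585), np.float64(0.233), np.float64(0.013)), (np.float64(0.578), np.float64(0.232), np.float64(0.013))]
306 [(np.float64(0.604), np.float64(0.236), np.float64(0.0)), (np.float64(0.594), np.float64(0.234), np.float64(0.0)), (np.float64(0.586), np.float64(0.234), np.float64(0.005)), (np.float64(0.579), np.float64(0.23), np.float64(0.0))]
```

The finger lies above the roll: its tip is at z of about 0.05–0.06, although the reported TCP z is 0.007. I'll reopen and measure the real fingertip height before going lower.

>>> step_arm(fingers=[85, 85, 85, 85, 85, 85], xyz=[[0, 0, 0], [0, 0, 0], [0, 0, 0], [0, 0, 0], [0, 0, 0], [0, 0, 0]], yaw=[0, 0, 0, 0, 0, 0])

```text
t: 5.92
position: [0.5886, 0.2075, 0.0071]
tcp_rot: [-3.142, -0.0, -2.947]
ft_force: [0.1, 0.1, -0.3]
grip_width: 0.996
grip_force: 0.0
```

```bash
python3 - <<'E'
from h import *
p,d=r.grab_frame("side"); P=cloud("side",d)
a=cv2.resize(p[225:325,190:300],None,fx=6,fy=6,interpolation=2); cv2.imwrite("pics/c5.png",a)
v=P[225:325,190:300].reshape(-1,3); v=v[(abs(v[:,0]-.585)<.06)&(v[:,1]>.14)&(v[:,1]<.3)]
# in tool frame: along closing axis
c=np.array([.5886,.2075]); t=(v[:,:2]-c)@np.array([-.193,.981]); x=(v[:,:2]-c)@np.array([-.981,-.193])
for z in np.arange(.0,.2,.01):
    w=(v[:,2]>z)&(v[:,2]<=z+.01)&(abs(x)<.02)
    if w.any(): print(z.round(2),w.sum(),"t",np.percentile(t[w],[0,10,50,90,100]).round(3))
go(.5876,.2085,.007)
E
```

```text
0.0 213 t [-0.067 -0.055  0.038  0.068  0.075]
0.01 33 t [0.018 0.02  0.026 0.027 0.029]
0.02 13 t [0.02  0.02  0.024 0.027 0.027]
0.03 14 t [-0.006  0.003  0.022  0.025  0.026]
0.04 88 t [-0.029 -0.02   0.001  0.019  0.025]
0.06 7 t [0.045 0.046 0.051 0.053 0.053]
0.07 11 t [0.047 0.047 0.053 0.054 0.055]
0.08 3 t [0.046 0.046 0.046 0.047 0.047]
0.09 1 t [0.049 0.049 0.049 0.049 0.049]
0.1 13 t [0.042 0.044 0.069 0.072 0.072]
0.11 62 t [0.039 0.048 0.068 0.072 0.074]
0.12 35 t [0.025 0.033 0.04  0.071 0.071]
0.13 67 t [0.025 0.028 0.064 0.07  0.071]
0.14 73 t [0.016 0.019 0.063 0.069 0.071]
0.15 76 t [0.012 0.017 0.049 0.067 0.068]
0.16 116 t [0.031 0.035 0.054 0.065 0.066]
0.17 34 t [0.029 0.032 0.034 0.036 0.037]
0.18 50 t [0.029 0.031 0.033 0.035 0.037]
0.19 55 t [0.028 0.03  0.033 0.035 0.036]
t 5.975 pos [0.5886 0.2075 0.0071] rot [-180.     -0.   -168.86] w 84.6 gf 0.0 F [ 0.6  0.  -0.5] j6 -1.47
shift/0.1: [0.008 0.012 0.001]
```

View pics/c5.png

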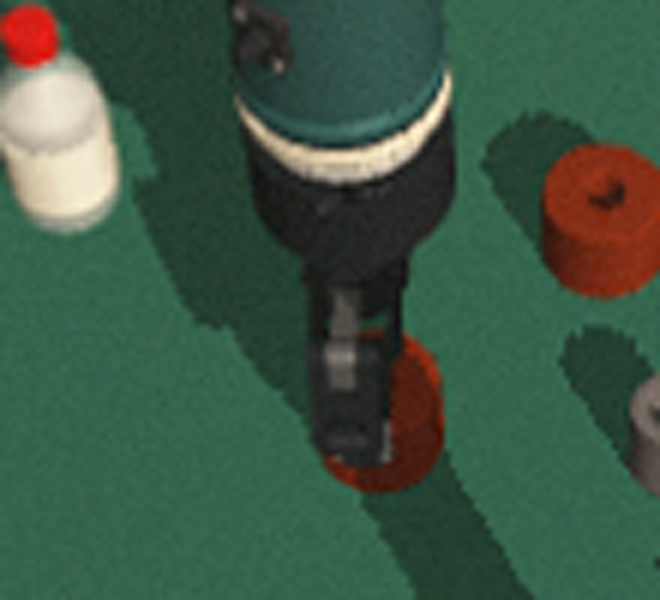

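The open fingertip measures z≈0.062, where 0.020 was expected, so the real tool sits about 4 cm higher than reported. In xy it agrees. I'll descend part of the way and measure again.

>>> step_arm(fingers=[85, 85, 85, 85, 85], xyz=[[0, 0.01, 0.1], [0, 0.01, 0.2], [0, 0.01, 0.25], [0, 0.01, 0.25], [0, 0.01, 0.25]], yaw=[0, 0, 0, 0, 0])

```text
t: 6.6
position: [0.5886, 0.2085, -0.0178]
tcp_rot: [3.142, 0.0, -2.947]
ft_force: [-0.2, 0.1, -0.4]
grip_width: 0.995
grip_force: 0.0
```

```bash
cat >> h.py <<'E'
def tips(lo=.0,hi=.14):
    s=r.sense(); c=s["position"][:2]; yw=s["tcp_rot"][2]
    p,d=r.grab_frame("side"); P=cloud("side",d); v=P.reshape(-1,3); v=v[~np.isnan(v[:,0])]
    e=v[:,:2]-c; t=e@np.array([np.sin(yw),-np.cos(yw)]); x=e@np.array([np.cos(yw),np.sin(yw)])
    for z in np.arange(lo,hi,.005):
        w=(v[:,2]>z)&(v[:,2]<=z+.005)&(abs(x)<.02)&(abs(t)<.09)
        if w.any(): print(z.round(3),w.sum(),"t",np.percentile(t[w],[0,10,50,90,100]).round(3),"x",np.percentile(x[w],[5,95]).round(3))
    return p
E
python3 - <<'E'
from h import *
tips(.0,.1);go(.5876,.2085,-.034)
E
```

```text
0.0 222 t [-0.087 -0.059  0.049  0.082  0.089] x [-0.018  0.019]
0.005 5 t [-0.059 -0.028  0.022  0.024  0.024] x [0.011 0.019]
0.01 7 t [0.018 0.018 0.021 0.024 0.024] x [0.011 0.019]
0.015 5 t [0.019 0.019 0.02  0.024 0.024] x [0.011 0.017]
0.02 4 t [0.02  0.02  0.02  0.023 0.024] x [0.013 0.018]
0.025 5 t [0.019 0.019 0.022 0.024 0.025] x [0.009 0.018]
0.03 6 t [0.018 0.018 0.023 0.024 0.025] x [0.01  0.018]
0.035 6 t [0.019 0.019 0.021 0.035 0.047] x [0.01  0.018]
0.04 59 t [-0.02  -0.013  0.004  0.047  0.054] x [-0.003  0.02 ]
0.045 37 t [-0.021 -0.016  0.007  0.053  0.054] x [-0.001  0.018]
0.05 2 t [0.055 0.055 0.055 0.056 0.056] x [-0.003  0.005]
0.06 2 t [0.046 0.046 0.047 0.047 0.047] x [0.01 0.01]
0.075 2 t [0.05  0.05  0.051 0.052 0.052] x [0.012 0.014]
0.08 5 t [0.048 0.049 0.052 0.072 0.072] x [-0.01   0.014]
0.085 25 t [0.05  0.064 0.071 0.073 0.073] x [-0.009  0.013]
0.09 32 t [0.042 0.05  0.067 0.071 0.072] x [-0.008  0.012]
0.095 17 t [0.025 0.028 0.039 0.071 0.072] x [-0.01   0.015]
t 6.65 pos [ 0.5888  0.2086 -0.0176] rot [ 1.8000e+02  3.0000e-02 -1.6887e+02] w 84.7 gf 0.0 F [ 0.8  0.1 -0. ] j6 -1.46
shift/0.1: [0.012 0.001 0.164]
```

>>> step_arm(fingers=[85, 85, 85, 85], xyz=[[0.01, 0, 0.1], [0.01, 0, 0.2], [0.01, 0, 0.2], [0.01, 0, 0.2]], yaw=[0, 0, 0, 0])

```text
t: 7.15
position: [0.5873, 0.2082, -0.0382]
tcp_rot: [-3.142, -0.001, -2.947]
ft_force: [0.4, -0.1, 0.3]
grip_width: 0.996
grip_force: 0.0
```

>>> step_arm(fingers=[70, 60, 50, 45, 45, 45], xyz=[[0, 0, 0], [0, 0, 0], [0, 0, 0], [0, 0, 0], [0, 0, 0], [0, 0, 0]], yaw=[0, 0, 0, 0, 0, 0], newtons=25)

```text
t: 7.9
position: [0.5879, 0.2085, -0.0374]
tcp_rot: [3.141, 0.001, -2.947]
ft_force: [0.2, 0.4, 3.6]
grip_width: 0.612
grip_force: 27.6
```

>>> step_arm(fingers=[45, 45, 45, 45], xyz=[[0, 0, -0.3], [0, 0, -0.8], [0, 0, -1], [0, 0, -1]], yaw=[0, 0, 0, 0])

```text
t: 8.4
position: [0.5887, 0.2087, 0.0634]
tcp_rot: [3.141, 0.003, -2.947]
ft_force: [-0.0, -0.3, -2.2]
grip_width: 0.613
grip_force: 27.4
```

>>> step_arm(fingers=[45, 45, 45, 45], xyz=[[0.06, -0.3, 0], [0.13, -0.65, 0], [0.2, -1, 0], [0.2, -1, 0]], yaw=[0, 0, 0, 0])

```text
t: 8.9
position: [0.5848, 0.1039, 0.059]
tcp_rot: [-3.141, -0.005, -2.95]
ft_force: [1.1, 0.5, -0.7]
grip_width: 0.612
grip_force: 27.3
```

>>> step_arm(fingers=[45, 45, 45, 45], xyz=[[0.06, -0.3, 0], [0.13, -0.65, 0], [0.2, -1, 0], [0.2, -1, 0]], yaw=[0, 0, 0, 0])

```text
t: 9.4
position: [0.5855, 0.0032, 0.0601]
tcp_rot: [3.141, -0.003, -2.95]
ft_force: [0.3, 0.4, -1.0]
grip_width: 0.613
grip_force: 27.3
```

>>> step_arm(fingers=[45, 45, 45, 45], xyz=[[0.06, -0.3, 0], [0.13, -0.65, 0], [0.2, -1, 0], [0.2, -1, 0]], yaw=[0, 0, 0, 0])

```text
t: 9.9
position: [0.5861, -0.0981, 0.0608]
tcp_rot: [3.141, -0.001, -2.949]
ft_force: [0.0, 1.4, -0.6]
grip_width: 0.611
grip_force: 27.3
```

```bash
python3 - <<'E'
from h import *
go(.5855,-.146,.055)
p,d=r.grab_frame("side"); q,e=r.grab_frame("top"); cv2.imwrite("pics/s6.png",p);cv2.imwrite("pics/t6.png",q)
a=cv2.resize(p[150:230,250:350],None,fx=5,fy=5,interpolation=2); b=cv2.resize(q[180:260,285:335],None,fx=5,fy=5,interpolation=2)
cv2.imwrite("pics/c6.png",np.hstack([a,b])); np.save("s6.npy",d)
E
```

```text
t 9.9 pos [ 0.5861 -0.0981  0.0608] rot [ 1.7995e+02 -8.0000e-02 -1.6898e+02] w 52.2 gf 27.289921194605995 F [ 0.   1.4 -0.6] j6 -1.97
shift/0.1: [ 0.097 -0.469  0.058]
```

View pics/c6.png

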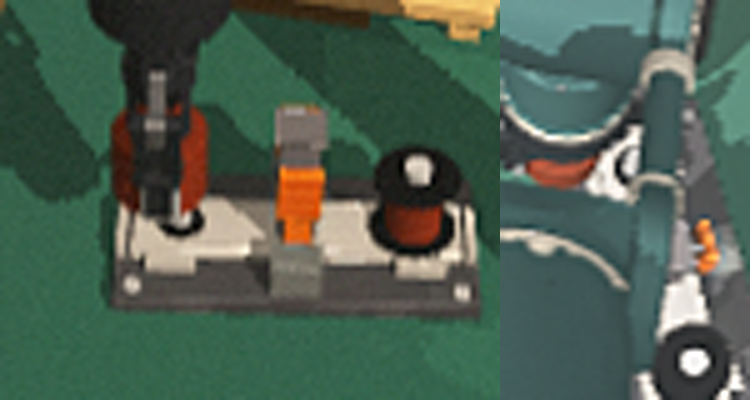

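The roll hangs upright in the fingers, about 48 mm short of the spindle. I'll refine the spindle position from the collar ellipse, the screws and the reel.

```bash
python3 - <<'E'
from h import *
s=cv2.imread("pics/side0.png");p=cv2.imread("pics/top0.png")
g=lambda x,y:(265+(x+.5)/8-.5,165+(y+.5)/8-.5)
print("collar",onplane("side",[g(169,233)],.025))
print("tip",onplane("side",[g(171,128)],.074),"reel flange",onplane("side",[g(547,160)],.074))
ss=onplane("side",[g(92,334),g(619,347)],.02);print("front screws",ss,np.degrees(np.arctan2(*(ss[0]-ss[1])[[1,0]])))
ct=onplane("top",[(280+155.5/4.889-.5,190+108/4.889-.5)],.074);print("tip top",ct)
# dark reel flange (top flange) blob centroid in both views
for n,im,roi in(("top",p,(240,265,310,337)),("side",s,(178,193,322,345))):
    h=cv2.cvtColor(im,cv2.COLOR_BGR2HSV); v0,v1,u0,u1=roi
    m=np.zeros(im.shape[:2],np.uint8); m[v0:v1,u0:u1]=(im[v0:v1,u0:u1].max(2)<60)
    k,l,st,c=cv2.connectedComponentsWithStats(m); i=1+st[1:,4].argmax()
    cn=max(cv2.findContours((l==i).astype(np.uint8),0,1)[0],key=len); e=cv2.fitEllipse(cv2.convexHull(cn))
    print(n,"reel",e,st[i],onplane(n,[e[0]],.072))
E
```

```text
collar [[ 0.58599702 -0.14727689  0.025     ]]
tip [[ 0.58652044 -0.15317523  0.074     ]] reel flange [[ 0.44863793 -0.16721276  0.074     ]]
front screws [[ 0.60302537 -0.09425618  0.02      ]
 [ 0.41206249 -0.13134875  0.02      ]] 10.992237026103668
tip top [[ 0.58104443 -0.1451035   0.074     ]]
top reel ((322.6177673339844, 252.97080993652344), (15.064041137695312, 16.005226135253906), 28.951967239379883) [315 245  16  17  95] [[ 0.44549475 -0.17161199  0.072     ]]
side reel ((331.5229797363281, 185.80349731445312), (13.073244094848633, 20.32723045349121), 79.91464233398438) [322 179  20  14 163] [[ 0.45204548 -0.1631946   0.072     ]]
```

>>> step_arm(fingers=[45, 45, 45, 45], xyz=[[0.05, -0.24, 0], [0.095, -0.476, 0], [0.095, -0.476, 0.1], [0.095, -0.476, 0.1]], yaw=[0, 0, 0, 0])

```text
t: 10.5
position: [0.585, -0.1441, 0.0503]
tcp_rot: [3.139, -0.003, -2.946]
ft_force: [0.1, 0.7, -1.1]
grip_width: 0.616
grip_force: 27.3
```

```bash
python3 - <<'E'
from h import *
go(.5857,-.1467,.033)
p,d=r.grab_frame("side"); q,e=r.grab_frame("top")
a=cv2.resize(p[150:210,260:320],None,fx=6,fy=6,interpolation=2); b=cv2.resize(q[190:250,285:345],None,fx=6,fy=6,interpolation=2)
cv2.imwrite("pics/c7.png",np.hstack([a,b]))
E
```

```text
t 10.5 pos [ 0.585  -0.1441  0.0503] rot [ 1.7987e+02 -1.6000e-01 -1.6882e+02] w 52.6 gf 27.347428580542328 F [ 0.1  0.7 -1.1] j6 -2.05
shift/0.1: [-0.002 -0.027  0.173]
```

View pics/c7.png

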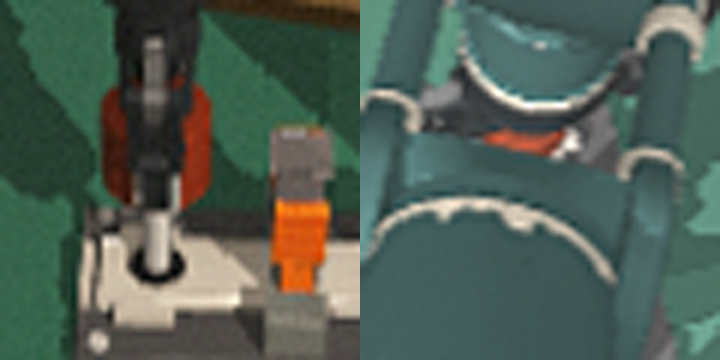

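The roll's centre (x≈156 in the crop) lies over the spindle axis (x≈158), so they agree within 1 mm. I'll lower it and watch the force.

>>> step_arm(fingers=[45, 45, 45, 45, 45], xyz=[[0, -0.005, 0], [0, -0.005, 0.1], [0, -0.005, 0.2], [0, -0.005, 0.22], [0, -0.005, 0.22]], yaw=[0, 0, 0, 0, 0])

```text
t: 11.22
position: [0.5861, -0.1466, 0.0295]
tcp_rot: [3.141, -0.001, -2.947]
ft_force: [-0.1, -0.1, -1.2]
grip_width: 0.61
grip_force: 27.3
```

```bash
python3 - <<'E'
from h import *
go(.5857,-.1467,-.0124)
E
```

```text
t 11.225 pos [ 0.5861 -0.1466  0.0295] rot [ 1.7997e+02 -5.0000e-02 -1.6887e+02] w 52.1 gf 27.347159898636164 F [-0.1 -0.1 -1.2] j6 -2.05
shift/0.1: [ 0.003 -0.001  0.419]
```

>>> step_arm(fingers=[45, 45, 45, 45], xyz=[[0, 0, 0.05], [0, 0, 0.1], [0, 0, 0.12], [0, 0, 0.12]], yaw=[0, 0, 0, 0])

```text
t: 11.72
position: [0.5862, -0.1466, 0.0178]
tcp_rot: [3.141, -0.001, -2.947]
ft_force: [0.6, -0.6, -0.2]
grip_width: 0.611
grip_force: 27.3
```

Now past the taper without contact, so I'll continue to just above the seat.

>>> step_arm(fingers=[45, 45, 45, 45, 45], xyz=[[0, 0, 0.1], [0, 0, 0.2], [0, 0, 0.28], [0, 0, 0.28], [0, 0, 0.28]], yaw=[0, 0, 0, 0, 0])

```text
t: 12.35
position: [0.5866, -0.1467, -0.0099]
tcp_rot: [-3.142, 0.0, -2.947]
ft_force: [-0.3, 0.2, -1.4]
grip_width: 0.612
grip_force: 27.3
```

>>> step_arm(fingers=[45, 45, 45, 45], xyz=[[0, 0, 0.01], [0, 0, 0.025], [0, 0, 0.025], [0, 0, 0.025]], yaw=[0, 0, 0, 0])

```text
t: 12.85
position: [0.5865, -0.1467, -0.0124]
tcp_rot: [-3.142, 0.0, -2.947]
ft_force: [-1.2, 0.7, -1.8]
grip_width: 0.616
grip_force: 27.3
```

>>> step_arm(fingers=[45, 45, 45, 45], xyz=[[0, 0, 0.01], [0, 0, 0.015], [0, 0, 0.015], [0, 0, 0.015]], yaw=[0, 0, 0, 0])

```text
t: 13.35
position: [0.5866, -0.1467, -0.0125]
tcp_rot: [-3.142, 0.0, -2.947]
ft_force: [-2.7, 0.8, 6.9]
grip_width: 0.612
grip_force: 28.2
```

The roll is home: the contact force rises at exactly the expected height. I'll release it and rise.

>>> step_arm(fingers=[55, 65, 75, 85, 85, 85], xyz=[[0, 0, 0], [0, 0, 0], [0, 0, -0.01], [0, 0, -0.015], [0, 0, -0.015], [0, 0, -0.015]], yaw=[0, 0, 0, 0, 0, 0])

```text
t: 14.1
position: [0.5865, -0.1466, -0.0125]
tcp_rot: [3.142, -0.0, -2.947]
ft_force: [1.1, 0.2, -0.8]
grip_width: 0.997
grip_force: 0.0
```

>>> step_arm(fingers=[85, 85, 85, 85, 85], xyz=[[0, 0, -0.2], [0, 0, -0.5], [0, 0, -0.8], [0, 0, -0.95], [0, 0, -0.95]], yaw=[0, 0, 0, 0, 0])

```text
t: 14.72
position: [0.5879, -0.1471, 0.0848]
tcp_rot: [-3.14, 0.003, -2.947]
ft_force: [1.0, 0.5, -0.1]
grip_width: 0.998
grip_force: 0.0
```

>>> step_arm(fingers=[85, 85, 85, 85], xyz=[[0.3, 0, 0], [0.6, 0, 0], [0.7, 0, 0], [0.7, 0, 0]], yaw=[0, 0, 0, 0])

```text
t: 15.22
position: [0.5172, -0.1601, 0.0819]
tcp_rot: [3.141, -0.001, -2.948]
ft_force: [0.2, 0.7, 0.2]
grip_width: 0.994
grip_force: 0.0
```

```bash
python3 - <<'E'
from h import *
go(.5176,-.160,.008)
p,d=r.grab_frame("side"); q,e=r.grab_frame("top")
a=cv2.resize(p[150:230,255:355],None,fx=5,fy=5,interpolation=2); b=cv2.resize(q[200:280,275:335],None,fx=5,fy=5,interpolation=2)
cv2.imwrite("pics/c8.png",np.hstack([a,b]))
P=cloud("side",d);h=cv2.cvtColor(p,cv2.COLOR_BGR2HSV)
m=(((h[...,0]<10)|(h[...,0]>172))&(h[...,1]>130)&(h[...,2]>40));v=P[m];v=v[np.hypot(v[:,0]-.5865,v[:,1]+.1467)<.04]
print("roll z",np.percentile(v[:,2],[2,50,90,98]).round(4),len(v)); t=v[(v[:,2]>.06)]; print(cv2.minEnclosingCircle(t[:,:2].astype(np.float32)))
E
```

```text
t 15.225 pos [ 0.5172 -0.1601  0.0819] rot [ 1.7996e+02 -4.0000e-02 -1.6891e+02] w 84.9 gf 0.0 F [0.2 0.7 0.2] j6 -2.11
shift/0.1: [-0.005 -0.     0.739]
roll z [0.0318 0.0653 0.0695 0.071 ] 314
((0.5870059132575989, -0.1460874378681183), 0.027850765734910965)
```

View pics/c8.png

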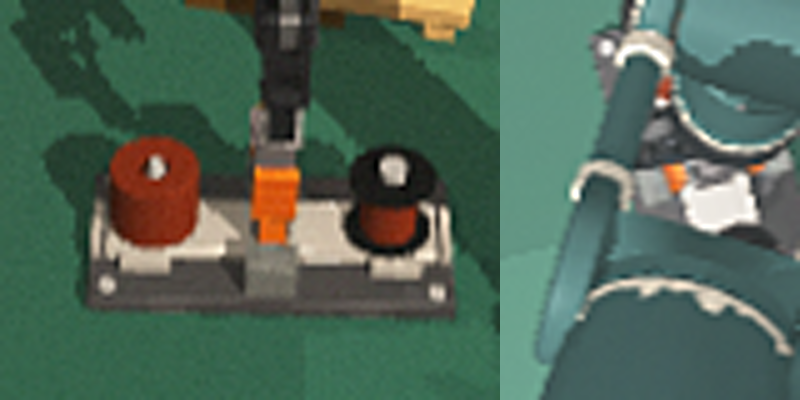

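The roll sits home, with its top at 0.069–0.070 and the spindle tip showing. The gripper is centred over the catches, so I'll descend.

>>> step_arm(fingers=[85, 85, 85, 85, 85, 85], xyz=[[-0.005, 0, 0.2], [-0.005, 0, 0.4], [-0.005, 0, 0.55], [-0.005, 0, 0.7], [-0.005, 0, 0.75], [-0.005, 0, 0.75]], yaw=[0, 0, 0, 0, 0, 0])

```text
t: 16.08
position: [0.5182, -0.16, 0.0073]
tcp_rot: [3.141, -0.0, -2.947]
ft_force: [-0.5, 0.3, -0.7]
grip_width: 0.997
grip_force: 0.0
```

```bash
python3 - <<'E'
from h import *
go(.5176,-.160,.006); tips(.03,.1)
E
```

```text
t 16.075 pos [ 0.5182 -0.16    0.0073] rot [ 1.7998e+02 -3.0000e-02 -1.6886e+02] w 85.2 gf 0.0 F [-0.5  0.3 -0.7] j6 -2.11
shift/0.1: [0.006 0.001 0.013]
0.03 13 t [-0.036  0.019  0.049  0.05   0.051] x [-0.012  0.014]
0.035 64 t [-0.045  0.015  0.04   0.049  0.052] x [-0.014  0.015]
0.04 7 t [0.036 0.037 0.04  0.049 0.051] x [-0.013  0.01 ]
0.055 2 t [-0.026 -0.021  0.     0.021  0.026] x [-0.011 -0.011]
0.06 5 t [0.027 0.035 0.048 0.049 0.05 ] x [-0.011  0.011]
0.065 9 t [0.027 0.043 0.053 0.055 0.055] x [-0.011  0.01 ]
0.07 9 t [0.029 0.045 0.05  0.055 0.057] x [-0.011  0.009]
0.075 9 t [0.032 0.044 0.05  0.056 0.057] x [-0.011  0.011]
0.08 14 t [0.026 0.036 0.054 0.055 0.058] x [-0.012  0.009]
0.085 6 t [0.051 0.052 0.054 0.056 0.057] x [-0.003  0.007]
0.09 1 t [0.057 0.057 0.057 0.057 0.057] x [-0.004 -0.004]
```

>>> step_arm(fingers=[72, 64, 58, 52, 46, 40, 36, 36], xyz=[[0, 0, 0.01], [0, 0, 0.01], [0, 0, 0.01], [0, 0, 0.01], [0, 0, 0.01], [0, 0, 0.01], [0, 0, 0.01], [0, 0, 0.01]], yaw=[0, 0, 0, 0, 0, 0, 0, 0], newtons=35)

```text
t: 17.12
position: [0.5191, -0.16, 0.0086]
tcp_rot: [-3.142, 0.001, -2.948]
ft_force: [-4.5, 2.9, 11.8]
grip_width: 0.507
grip_force: 35.3
```

>>> step_arm(fingers=[36, 36, 36, 36], xyz=[[0, 0, 0], [0, 0, 0], [0, 0, 0], [0, 0, 0]], yaw=[0, 0, 0, 0], newtons=80)

```text
t: 17.62
position: [0.5194, -0.1601, 0.0098]
tcp_rot: [-3.141, 0.002, -2.948]
ft_force: [-7.0, 2.8, 19.4]
grip_width: 0.467
grip_force: 81.4
```

>>> step_arm(fingers=[36, 36, 36, 36, 36, 36], xyz=[[0, 0, -0.04], [0, 0, -0.08], [0, 0, -0.14], [0, 0, -0.2], [0, 0, -0.25], [0, 0, -0.25]], yaw=[0, 0, 0, 0, 0, 0])

```text
t: 18.38
position: [0.5189, -0.1603, 0.0322]
tcp_rot: [-3.141, 0.001, -2.947]
ft_force: [0.2, -1.1, -5.3]
grip_width: 0.459
grip_force: 81.5
```

```bash
cat >> h.py <<'E'
def chk():
    p,d=r.grab_frame("side"); P=cloud("side",d); np.save("last.npy",P); h=cv2.cvtColor(p,cv2.COLOR_BGR2HSV)
    m=(((h[...,0]<10)|(h[...,0]>172))&(h[...,1]>130)&(h[...,2]>40)); c=r.sense()["position"][:2]
    v=P[m]; f=v[:,:2]-c; a=f@np.array([.981,.193]); w=v[(a>.04)&(a<.11)&(abs(f@np.array([-.193,.981]))<.04)]
    print("roll z",np.percentile(w[:,2],[2,50,95]).round(4),len(w))
    k=(p.min(2)>150); v=P[k]; f=v[:,:2]-c; a=f@np.array([.981,.193]); b=f@np.array([-.193,.981]); q=(abs(a)<.1)&(abs(a)>.03)&(abs(b)<.03)
    v=v[q];a=a[q]; 
    for lo in (-.1,.03): 
        w=v[(a>lo)&(a<lo+.07)]; print("light pts z",lo,len(w),np.percentile(w[:,2],[5,25,50,75,95]).round(4) if len(w) else "")
E
python3 - <<'E'
from h import *
go(.5176,-.16,.1); chk()
E
```

```text
t 18.375 pos [ 0.5189 -0.1603  0.0322] rot [-1.7996e+02  6.0000e-02 -1.6887e+02] w 39.2 gf 81.50634527206421 F [ 0.2 -1.1 -5.3] j6 -2.11
shift/0.1: [ 0.011  0.005 -0.678]
roll z [0.0529 0.0872 0.0921] 323
light pts z -0.1 121 [0.0192 0.0403 0.0438 0.0462 0.0992]
light pts z 0.03 102 [0.0181 0.0396 0.0423 0.0443 0.0917]
```

Unlatched and rising level, with about 5 N carried. I'll raise it further, smoothly.

>>> step_arm(fingers=[36, 36, 36, 36, 36, 36, 36, 36], xyz=[[0, 0, -0.1], [0, 0, -0.25], [0, 0, -0.45], [0, 0, -0.65], [0, 0, -0.8], [0, 0, -0.92], [0, 0, -1], [0, 0, -1]], yaw=[0, 0, 0, 0, 0, 0, 0, 0])

```text
t: 19.42
position: [0.5186, -0.1602, 0.1321]
tcp_rot: [-3.141, 0.001, -2.947]
ft_force: [-0.0, 0.4, -6.6]
grip_width: 0.459
grip_force: 81.9
```

>>> step_arm(fingers=[36, 36, 36, 36], xyz=[[0, 0, 0], [0, 0, 0], [0, 0, 0], [0, 0, 0]], yaw=[0, 0, 0, 0])

```text
t: 19.92
position: [0.5182, -0.16, 0.1313]
tcp_rot: [3.141, -0.0, -2.947]
ft_force: [0.7, -0.3, -5.6]
grip_width: 0.463
grip_force: 81.9
```

```bash
python3 - <<'E'
from h import *
go(.5176,-.16,.13); chk(); print(r.sense()["qvel"].round(3))
P=np.load("last.npy").reshape(-1,3); f=P[:,:2]-[.5187,-.16]; a=f@np.array([.981,.193]); b=f@np.array([-.193,.981])
w=(abs(b)<.03)&(P[:,2]>.1)&(P[:,2]<.165)
for lo in np.arange(-.11,.11,.02):
    k=w&(a>lo)&(a<lo+.02); print(lo.round(2),k.sum(),np.percentile(P[k,2],[2,20,50]).round(4) if k.any() else "")
E
```

```text
t 19.925 pos [ 0.5182 -0.16    0.1313] rot [ 1.7999e+02 -2.0000e-02 -1.6886e+02] w 39.6 gf 81.92896127700806 F [ 0.7 -0.3 -5.6] j6 -2.11
shift/0.1: [0.006 0.001 0.013]
roll z [0.1516 0.1861 0.1913] 353
light pts z -0.1 157 [0.017  0.1381 0.1423 0.1446 0.3662]
light pts z 0.03 118 [0.0171 0.1376 0.1412 0.1428 0.1879]
[-0.001 -0.001 -0.002  0.    -0.001  0.   ]
-0.11 47 [0.1363 0.1418 0.1441]
-0.09 70 [0.1351 0.1434 0.1473]
-0.07 90 [0.136  0.1428 0.1459]
-0.05 84 [0.1347 0.1411 0.1427]
-0.03 82 [0.1336 0.1409 0.1429]
-0.01 64 [0.1331 0.1392 0.1516]
0.01 91 [0.1321 0.1405 0.1421]
0.03 84 [0.1353 0.1404 0.142 ]
0.05 57 [0.1344 0.141  0.1513]
0.07 57 [0.1352 0.1402 0.1506]
0.09 25 [0.1361 0.1389 0.1419]
```

```bash
python3 -c "
from workcell import r
print(r.job_done())"
```

```text
the job is handed in; nothing more can be done
None
```

The new roll sits home on the spindle, and I released it while the cassette was still clipped in its dock. The cassette is now held by its squeezed catches, level to within about 1.5° and motionless, its underside about 13 cm above the bench; the job was handed in at about 20 s, with no verdict returned.

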